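# Feel out and rack the pivot pins

## Robot

A 6-joint arm with a two-finger parallel gripper is mounted at the origin on the work surface. World frame = base frame: x ahead of the robot, y to its left, z up, the work surface at z = 0. Lengths are in m, angles in rad, forces in N, time in s.
With the tool pointing down it reaches from about 0.425 to 0.95 m from the base axis. Payload 3.5 kg.
Tool frame: the origin (TCP) lies on the centre line of the jaws, within the pads' length; the fingertips stand 14 mm ahead of it and the grasp point (between the pads) lies 5 mm behind it (ctrl.finger_overhang is the distance from the TCP to the fingertips, in m); z points along the fingers, y is the line along which they close (so a half turn about z gives the same grasp; the last joint's range is limited). The gripper opens to 85 mm and grips with 20 to 120 N. Pads are 22 mm wide; open, the fingers measure 114 mm over their backs; the gripper's body (76 mm by 85 mm) begins 54 mm behind the grasp point. The pads swing forward as they close: fully open they stand 13 mm farther back than shut.
Start: joints at [-1.45, 0.286, 1.577, -0, 1.279, -0.15], TCP at [0.181, -0.65, 0.245] pointing down, gripper open.
Joint ranges: [-2.77, 2.77], [-0.9, 2.22], [0.21, 2.48], [-1.53, 4.67], [0.24, 2.81], [-2.84, 2.84]. Speed limits (rad/s): [2.79, 2.79, 3.14, 3.14, 3.14, 3.14].

## Interface

Orientations are given as a unit quaternion [x, y, z, w].
In Python, from plant import ctrl gives the robot as it stands.
- The arm moves only by the tool send_rows, never from a script. Its argument "moves" is text: rows parted by semicolons, each of 7 numbers parted by spaces: the turn, a rotation vector about the tool's x, y, z in units of 360 degrees (1.0 is 360 degrees), then the shift along the tool's x, y, z in units of 20 cm (1.0 is 20 cm), then the gripper's target within -1 to 1 (fully open at 1, half-way at 0, shut at -1). A call has 1 to 12 rows; each row is the pose to reach, as a shift and turn from the pose commanded when the call began, along the tool's axes at that moment, turning the shorter way round; what a row does not reach only later rows make up. A row lasts 1/8 s, in which the tool goes at most 62.5 mm and 10.7 degrees, less where a joint would pass 70% of its speed; a pose out of reach is approached as far as the arm can. A call with a number of a shift or a turn outside -1 to 1 is refused whole. A call with a gripper value outside its range is refused whole. The fingers move at their own pace and stop on an object; "newtons" is the grip in N (left out, the last holds). Time passes only in rows, so rows that repeat a pose let the fingers close. It gives the time, the measured TCP pose, the force, the opening and the grip force at its end, in the units of the state.
- ctrl.get_state(): the state, without advancing time (a new reading comes with each control period).
- ctrl.read_camera(name): name is "scene" or "side" or "wrist"; returns a dict with "image" (420x560x3 uint8, red, green, blue), "fovy" (degrees; the focal length in pixels is half the picture's height over the tangent of half this angle, whatever the lens; pixels are square), "cx", "cy" (the principal point, pixels), "extrinsics" (4x4, takes a point from camera to world coordinates). Camera axes: x right, y up, looking along -z (the intrinsics and any distortion apply to the point x, -y, -z); pixel columns grow to the right and rows downward; lengths in m; the calibration is good to about 2 mm. The wrist camera is an equidistant fisheye: a pixel r from the principal point sees the ray r / f radians off the axis. A picture is of the moment at which its call begins. There is no depth.
- ctrl.sign_off(): hands the job in; it is judged then, once.
The state is a dict: "time": time; "qpos": joint angles; "dq": joint speeds; "joint_efforts": joint torques, N m; "eef_pos": TCP position; "tcp_rot": TCP orientation; "contact_force": force on the tool from outside, world axes, zero at the start; "wrist_torque": the same for the moment, N m; "opening": opening from 0.0 (shut) to 1.0 (fully open); "finger_force": force on a finger pad.
Only numpy, scipy, OpenCV 4.12 (cv2) and the standard library are available. Lean on these libraries where they do the work, as an engineer would, in place of code of your own. Each camera call takes 0.05 s, during which the arm holds its last target. There are 200 camera calls.

## Task

One pivot pin already lies in the rack; rack the two loose ones alike, one at a time. Push either end of the pin level into the bore of the gauge housing until it stops, feel from the depth whether it is the chamfered or the square end, then lay the pin in a free place of the rack with its chamfered end down in the slot of the rack's end plate, so that it lies level, and let go, before fetching the next. Leave the racked pin in its place and the other things on the bench where they are.

Things in the scene. Friction and masses are not known exactly. Their poses are not given: they have to be found in the camera images.
- pin_a_mid (a point): Centre of a loose aluminium pivot pin, 140 mm long, about 0.2 kg: square middle 28 x 28 x 56 mm, each end a round journal 20 mm in diameter, 42 mm long. One end is cut square; the other is chamfered (last 15 mm taper to 10 mm diameter). x runs along the pin, z up; the axes do NOT tell which end is chamfered. Starts flat on the table, centre 14 mm up, any yaw.
- pin_b_mid (a point): Centre of a loose aluminium pivot pin, 140 mm long, about 0.2 kg: square middle 28 x 28 x 56 mm, each end a round journal 20 mm in diameter, 42 mm long. One end is cut square; the other is chamfered (last 15 mm taper to 10 mm diameter). x runs along the pin, z up; the axes do NOT tell which end is chamfered. Starts flat on the table, centre 14 mm up, any yaw.
- pin_c_mid (a point): Centre of a third such pin (140 mm long, same shape), which already lies in the rack's place at x = -72 mm (the far one), chamfered end in the end plate. It stays there.
- gauge: Fixed gauge, to the left of the pins (+y): an aluminium housing (48 mm deep along x, 70 mm wide, top 76 mm above the table) on a black breadboard foot 250 (x) x 140 (y) x 12 mm. Origin under the middle of the foot, on the table; the housing's front face is at x = +40 mm, so the foot reaches 165 mm out in front of it. x points into the bore.
- gauge_mouth (a point): Centre of the bore's mouth in the housing's front face, 44 mm above the table. x points INTO the bore (level, roughly towards the robot: the mouth looks to the far side of the table), z up. Bore 23 mm in diameter (3 mm lead-in) and 22 mm deep to a shoulder, then 17 mm in diameter for 18 mm. A square end stops at the shoulder, 22 mm in; a chamfered end goes about 11 mm further, 33 mm in.
- rack: Fixed steel rack, to the right of the pins (-y); origin on the table below the middle place. Base 216 (x) x 140 mm (y from -60 to +80), 12 mm thick. Two grey combs, 12 mm thick, 52 mm high, at y = -38 and +38 mm, each with open-topped notches 27 mm wide, floor 34 mm high, at x = -72, 0, +72 mm. A pin lies along y, journals in two notches, square middle between the combs.
- rack_slot0 (a point): Place 1 of 3 in the rack: where the centre of a pin lies when it rests in the notches, 44 mm above the table. Axes as the rack.
- rack_slot1 (a point): Place 2 of 3 in the rack: where the centre of a pin lies when it rests in the notches, 44 mm above the table. Axes as the rack.
- rack_slot2 (a point): Place 3 of 3 in the rack: where the centre of a pin lies when it rests in the notches, 44 mm above the table. Axes as the rack.
- rack_plate (a point): In the rack's end plate (aluminium, 12 mm thick, 62 mm high), 68 mm from the middle place along the rack's +y, 44 mm above the table. It has a slot at each place, 18 mm wide, open at the top, floor 34 mm high: a pin's chamfered end goes down into it from above; a square end is too wide, rides on top and leaves the pin tilted.
- post_mid (a point): Bystander, loose: optical post on a round foot 56 mm in diameter with a 30 mm black block on top, 140 mm tall; point half-way up.
- tin_mid (a point): Bystander, loose: small steel tin, 48 mm in diameter, 50 mm tall; its centre.
- amp_mid (a point): Bystander, loose: blue amplifier box 90 x 150 x 35 mm (43 mm high with its terminals), long side along y; its centre.
- driver_grip (a point): Bystander, loose: screwdriver lying on the far side; the middle of its handle.
Not all that is in view belongs to the job. What is shaped like the part that bears pin_b_mid but green or orange is not meant.

How it is judged:
On the way, in this order (a step that is already met when the one before it is completed fails the run):
1. a first loose pin is pushed at least 14 mm into the gauge bore (((x of pin_a_mid in the frame of gauge_mouth between -0.056 and 0 m and y of pin_a_mid in the frame of gauge_mouth between -0.006 and 0.006 m and z of pin_a_mid in the frame of gauge_mouth between -0.006 and 0.006 m) or (x of pin_b_mid in the frame of gauge_mouth between -0.056 and 0 m and y of pin_b_mid in the frame of gauge_mouth between -0.006 and 0.006 m and z of pin_b_mid in the frame of gauge_mouth between -0.006 and 0.006 m))), for 0.1 s.
2. it lies in the rack, level, chamfered end down in the end plate, let go ((((horizontal distance between pin_a_mid and rack_slot0 below 0.01 m or horizontal distance between pin_a_mid and rack_slot1 below 0.01 m or horizontal distance between pin_a_mid and rack_slot2 below 0.01 m) and z of pin_a_mid in the frame of rack_slot1 between -0.0035 and 0.0035 m and angle between the x axis of pin_a_mid and the y axis of rack, either way round below 0.1 rad and contact force between pin_a and the fingers below 0.2 N) or ((horizontal distance between pin_b_mid and rack_slot0 below 0.01 m or horizontal distance between pin_b_mid and rack_slot1 below 0.01 m or horizontal distance between pin_b_mid and rack_slot2 below 0.01 m) and z of pin_b_mid in the frame of rack_slot1 between -0.0035 and 0.0035 m and angle between the x axis of pin_b_mid and the y axis of rack, either way round below 0.1 rad and contact force between pin_b and the fingers below 0.2 N))), for 0.1 s.
3. with that one racked, the other pin is pushed at least 14 mm into the gauge bore ((((horizontal distance between pin_a_mid and rack_slot0 below 0.01 m or horizontal distance between pin_a_mid and rack_slot1 below 0.01 m or horizontal distance between pin_a_mid and rack_slot2 below 0.01 m) and z of pin_a_mid in the frame of rack_slot1 between -0.0035 and 0.0035 m and angle between the x axis of pin_a_mid and the y axis of rack, either way round below 0.1 rad and contact force between pin_a and the fingers below 0.2 N) or ((horizontal distance between pin_b_mid and rack_slot0 below 0.01 m or horizontal distance between pin_b_mid and rack_slot1 below 0.01 m or horizontal distance between pin_b_mid and rack_slot2 below 0.01 m) and z of pin_b_mid in the frame of rack_slot1 between -0.0035 and 0.0035 m and angle between the x axis of pin_b_mid and the y axis of rack, either way round below 0.1 rad and contact force between pin_b and the fingers below 0.2 N)) and ((x of pin_a_mid in the frame of gauge_mouth between -0.056 and 0 m and y of pin_a_mid in the frame of gauge_mouth between -0.006 and 0.006 m and z of pin_a_mid in the frame of gauge_mouth between -0.006 and 0.006 m) or (x of pin_b_mid in the frame of gauge_mouth between -0.056 and 0 m and y of pin_b_mid in the frame of gauge_mouth between -0.006 and 0.006 m and z of pin_b_mid in the frame of gauge_mouth between -0.006 and 0.006 m))), for 0.1 s.
At the end, for the whole second after the job is handed in: All three pins rest, released and still, one to a place of the rack (centre within 10 mm sideways and 3.5 mm in height, level and along the rack's y within 0.1 rad), chamfered ends in the end plate; bystanders and the pin already racked within 30 mm of where they were, post upright ((horizontal distance between pin_a_mid and rack_slot0 below 0.01 m or horizontal distance between pin_a_mid and rack_slot1 below 0.01 m or horizontal distance between pin_a_mid and rack_slot2 below 0.01 m) and z of pin_a_mid in the frame of rack_slot1 between -0.0035 and 0.0035 m and angle between the x axis of each of pin_a_mid, pin_b_mid, pin_c_mid and the y axis of rack, either way round below 0.1 rad and contact force between each of pin_a, pin_b, pin_c and the fingers below 0.2 N and (horizontal distance between pin_b_mid and rack_slot0 below 0.01 m or horizontal distance between pin_b_mid and rack_slot1 below 0.01 m or horizontal distance between pin_b_mid and rack_slot2 below 0.01 m) and z of pin_b_mid in the frame of rack_slot1 between -0.0035 and 0.0035 m and (horizontal distance between pin_c_mid and rack_slot0 below 0.01 m or horizontal distance between pin_c_mid and rack_slot1 below 0.01 m or horizontal distance between pin_c_mid and rack_slot2 below 0.01 m) and z of pin_c_mid in the frame of rack_slot1 between -0.0035 and 0.0035 m and linear speed of each of pin_a, pin_b, pin_c below 0.02 m/s and distance of each of post_mid, tin_mid, amp_mid, driver_grip, pin_c_mid from where it was at the start of the episode below 0.03 m and angle between post_mid's own z axis and vertical below 0.2 rad); the robot touches nothing.
It fails at once if a bystander or the pin already racked is shifted by more than 30 mm (distance of any of post_mid, tin_mid, amp_mid, driver_grip, pin_c_mid from where it was at the start of the episode above 0.03 m).
It fails at once if the post is tipped over (angle between post_mid's own z axis and vertical above 0.5 rad).
It also fails if it takes over 69 s, if anything falls off the work surface, if the arm or the gripper's body presses on something with over 40 N, if the wrist force passes 120 N, or if a joint passes its speed limit or range.

## Working session

There is one attempt and no reset: what is moved stays moved. The work goes in short steps, Python scripts to look and compute and a tool call to move; the robot and the scene stay as the last step left them, time stands still between calls to the robot, and variables do not carry over. Pictures are saved under pics/ and viewed, at most 10 in all, crops included, and the job is handed in when it is done.

Besides the shell and the picture viewer there is one more tool, called after "Call:" by a JSON object that holds its "op" and its "data", one argument or row to a line. send_rows: Moves the arm, as the interface text tells. Its arguments: {"type":"object","properties":{"moves":{"type":"string"},"newtons":{"type":"number"}},"required":["moves"]}

```bash
ls; mkdir -p pics
cat > h.py <<'E'
import numpy as np, cv2
from scipy.spatial.transform import Rotation as R
from plant import ctrl
def cam(n):
    c=ctrl.read_camera(n); return c
def ray(c,u,v):
    H=c["image"].shape[0]; f=H/2/np.tan(np.radians(c["fovy"])/2)
    x=(u-c["cx"])/f; y=(v-c["cy"])/f
    if c.get("name")=="wrist":
        r=np.hypot(x,y); s=np.sin(r)/r if r>1e-9 else 1.; d=np.array([x*s,-y*s,-np.cos(r)])
    else: d=np.array([x,-y,-1.])
    E=np.array(c["extrinsics"]); d=E[:3,:3]@d; return E[:3,3],d/np.linalg.norm(d)
def onz(c,u,v,z):
    o,d=ray(c,u,v); return o+d*(z-o[2])/d[2]
def proj(c,p):
    E=np.array(c["extrinsics"]); q=E[:3,:3].T@(np.asarray(p)-E[:3,3]); H=c["image"].shape[0]; f=H/2/np.tan(np.radians(c["fovy"])/2)
    x,y,z=q[0],-q[1],-q[2]
    if c.get("name")=="wrist":
        r=np.hypot(x,y); t=np.arctan2(r,z); return np.array([c["cx"]+f*t*x/r,c["cy"]+f*t*y/r])
    return np.array([c["cx"]+f*x/z,c["cy"]+f*y/z])
def get(n):
    c=ctrl.read_camera(n); c["name"]=n; return c
E
python3 - <<'E'
from h import *
for n in ["scene","side","wrist"]:
    c=get(n); print(n,c["fovy"],c["cx"],c["cy"],np.round(c["extrinsics"],3).tolist(),[k for k in c])
    cv2.imwrite(f"pics/{n}0.png",c["image"][...,::-1])
s=ctrl.get_state(); print(s, ctrl.finger_overhang)
E
```

```text
pics
scene 54.51682422078584 279.0743691267485 212.3173958430791 [[-0.822, -0.396, 0.408, 0.941], [0.569, -0.551, 0.611, 0.595], [-0.017, 0.735, 0.678, 0.727], [0.0, 0.0, 0.0, 1.0]] ['image', 'fovy', 'cx', 'cy', 'extrinsics', 'name']
side 50.89961996312565 279.6710590785008 207.253298779958 [[-0.767, 0.403, -0.499, 0.055], [-0.642, -0.47, 0.606, 0.571], [0.01, 0.785, 0.619, 0.678], [0.0, 0.0, 0.0, 1.0]] ['image', 'fovy', 'cx', 'cy', 'extrinsics', 'name']
wrist 65.70646984690485 281.91596738771324 212.07955369973368 [[0.267, 0.921, 0.282, 0.253], [-0.964, 0.256, 0.076, -0.63], [-0.003, -0.292, 0.956, 0.373], [0.0, 0.0, 0.0, 1.0]] ['image', 'fovy', 'cx', 'cy', 'extrinsics', 'name']
{'time': 0.15, 'qpos': array([-1.45000859e+00,  2.86997768e-01,  1.57787490e+00, -1.31046467e-05,
        1.27860260e+00, -1.49988627e-01]), 'dq': array([ 0.0009234 , -0.00345666, -0.00483375, -0.00023757,  0.00102314,
       -0.00060202]), 'joint_efforts': array([ 1.28562395e-03, -4.06601894e+01, -2.93139410e+01, -6.59529928e-05,
        4.00507502e-03,  6.29269437e-06]), 'eef_pos': array([ 0.18052079, -0.64989393,  0.24422267]), 'tcp_rot': array([ 9.90848317e-01,  1.34976766e-01,  7.47083868e-06, -9.41296517e-04]), 'contact_force': array([-0.66647096, -1.27019492,  0.91099131]), 'wrist_torque': array([ 0.0112461 , -0.01147497, -0.05583163]), 'finger_force': 0.0, 'opening': 1.0002593825865407} 0.014
```

View pics/scene0.png

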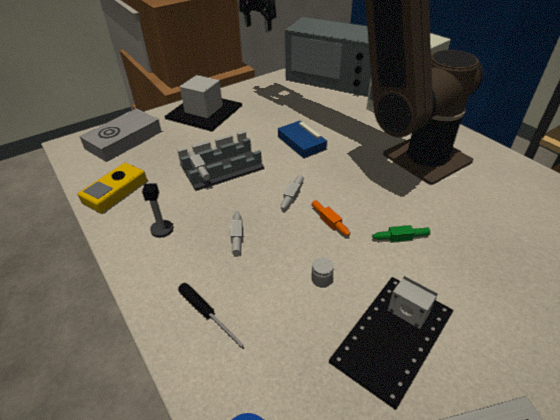

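View pics/side0.png

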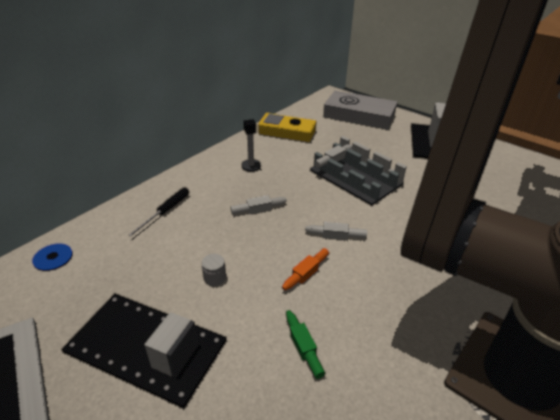

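Scene view: the two grey loose pins are at (237,232) and (292,193), and the rack is at (220,160). The gauge is at (405,300), the tin (322,272), the post (157,210), the amp (302,138) and the driver (205,305). There are decoys at (330,217) in orange and (402,233) in green. The two grey ones fit the description (aluminium), so I'll enlarge them to confirm.

Run:
```python
import cv2,numpy as np
a=cv2.imread("pics/scene0.png");b=cv2.imread("pics/side0.png")
def cr(i,x,y,w): return cv2.resize(i[y:y+w*3//4,x:x+w],(400,300),interpolation=cv2.INTER_CUBIC)
m=np.vstack([np.hstack([cr(a,170,125,110),cr(b,300,125,120)]),np.hstack([cr(a,215,165,125),cr(a,325,270,180)])])
cv2.imwrite("pics/m1.png",m)
# light-grey low-sat blobs for pins
for n,i in(("scene",a),("side",b)):
    h=cv2.cvtColor(i,cv2.COLOR_BGR2HSV)
    print(n)
    for (x,y) in ([(237,232),(292,193),(150,250)] if n=="scene" else [(258,205),(337,231),(300,180)]):
        print(h[y-2:y+3:2,x-2:x+3:2].reshape(-1,3).tolist())
```

```text
scene
[[20, 24, 159], [23, 26, 155], [20, 29, 156], [22, 24, 158], [26, 26, 156], [24, 23, 158], [30, 21, 160], [28, 25, 164], [26, 25, 162]]
[[21, 26, 158], [21, 23, 156], [22, 24, 158], [28, 19, 160], [18, 28, 162], [23, 31, 133], [25, 22, 151], [21, 22, 160], [30, 16, 62]]
[[20, 44, 169], [20, 51, 175], [19, 50, 174], [19, 49, 182], [19, 46, 171], [21, 50, 175], [19, 48, 180], [21, 47, 179], [22, 50, 175]]
side
[[20, 22, 140], [18, 23, 131], [19, 23, 124], [19, 23, 87], [20, 20, 75], [24, 20, 64], [18, 22, 58], [24, 22, 58], [23, 17, 59]]
[[18, 21, 143], [20, 22, 142], [18, 23, 142], [19, 23, 90], [19, 23, 89], [15, 22, 91], [18, 22, 59], [15, 17, 59], [18, 21, 60]]
[[18, 44, 157], [17, 45, 158], [18, 44, 158], [18, 44, 158], [18, 43, 160], [17, 44, 161], [18, 42, 157], [18, 44, 158], [18, 45, 160]]
```

View pics/m1.png

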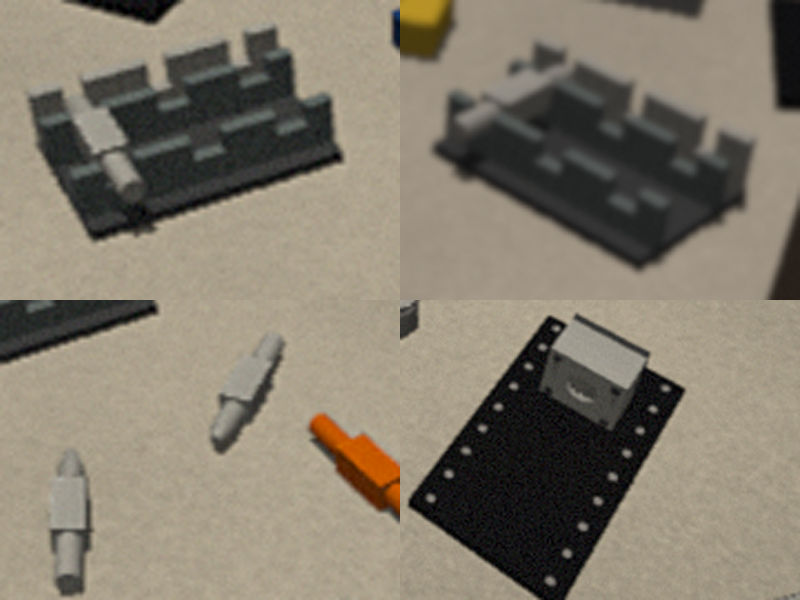

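The crops show the two grey pins clearly: one with its middle near (237,232), whose upper end looks tapered, and the other near (292,193). The rack's end plate is on the far side (world -y), and the racked pin is in the far notch. The gauge mouth looks to +x.

Run:
```python
from h import *
for n,boxes in (("scene",{"pinN":(222,208,250,258),"pinM":(275,172,308,212),"foot":(325,270,460,405),"hous":(385,272,440,328),"rackbase":(170,125,270,192)}),("side",{"pinN":(226,192,290,217),"pinM":(300,220,370,242),"foot":(60,290,230,400),"rackbase":(300,130,412,205)})):
    c=get(n); img=c["image"]; hsv=cv2.cvtColor(img,cv2.COLOR_RGB2HSV)
    for k,(x0,y0,x1,y1) in boxes.items():
        h=hsv[y0:y1,x0:x1]; 
        if k.startswith("pin"): m=(h[...,1]<36)&(h[...,2]>50); z=0.014
        elif k=="foot": m=h[...,2]<50; z=.012
        elif k=="rackbase": m=(h[...,1]<36); z=.012
        else: m=(h[...,1]<36)&(h[...,2]>140); z=.076
        cs,_=cv2.findContours(m.astype(np.uint8),0,2); q=max(cs,key=cv2.contourArea)[:,0]+[x0,y0]
        P=np.array([onz(c,u,v,z)[:2] for u,v in q]).astype(np.float32)
        r=cv2.minAreaRect(P*1000); b=cv2.boxPoints(r)
        print(n,k,"c",np.round(r[0],1),"size",np.round(r[1],1),"ang",round(r[2],1), np.round(b).tolist())
for n in ("scene","side"):
    c=get(n)
    for nm,uv in {"scene":{"tin":(322,265),"post foot":(161,229),"amp":(302,136),"driver":(196,300)},"side":{"tin":(213,262),"postfoot":(251,166),"driver":(173,200)}}[n].items():
        print(n,nm,np.round(onz(c,*uv,.05 if nm=="tin" else .01)*1000))
```

```text
scene pinN c [637.9 -50.8] size [152.3  29.8] ang 60.4 [[587.0, -110.0], [613.0, -124.0], [688.0, 8.0], [663.0, 23.0]]
scene pinM c [438.2 -95.3] size [160.1  37.6] ang 37.0 [[363.0, -128.0], [386.0, -159.0], [513.0, -62.0], [491.0, -32.0]]
scene foot c [529.1 367.8] size [250.9 137.6] ang 16.5 [[389.0, 398.0], [428.0, 266.0], [669.0, 337.0], [630.0, 469.0]]
scene hous c [469.2 349.6] size [38.7 68.7] ang 16.5 [[441.0, 377.0], [460.0, 311.0], [497.0, 322.0], [478.0, 388.0]]
scene rackbase c [ 514.8 -354.1] size [221.3 246.3] ang 82.5 [[378.0, -448.0], [623.0, -480.0], [651.0, -260.0], [407.0, -228.0]]
side pinN c [638.1 -56.3] size [141.3  61.6] ang 58.4 [[575.0, -100.0], [627.0, -133.0], [701.0, -12.0], [649.0, 20.0]]
side pinM c [439.1 -97.2] size [139.2  58.9] ang 32.5 [[365.0, -110.0], [396.0, -159.0], [514.0, -85.0], [482.0, -35.0]]
side foot c [522.7 366.3] size [250.  141.7] ang 16.4 [[383.0, 399.0], [423.0, 263.0], [663.0, 334.0], [623.0, 470.0]]
side rackbase c [ 548.2 -360.1] size [221.7 274.9] ang 84.5 [[401.0, -457.0], [674.0, -484.0], [696.0, -263.0], [422.0, -237.0]]
scene tin [553. 176.  50.]
scene post foot [ 784. -173.   10.]
scene amp [ 241. -308.   10.]
scene driver [807.  71.  10.]
side tin [549. 177.  50.]
side postfoot [ 772. -173.   10.]
side driver [813.  67.  10.]
```

```bash
cat >> h.py <<'E'
def want(x,y,z,head,s=None):
    """row numbers (turn xyz in revs, shift xyz in 0.2 m) to tool-down pose, tool x at heading deg (mm in)"""
    s=s or ctrl.get_state(); A=R.from_quat(s["tcp_rot"]); h=np.radians(head)
    B=R.from_matrix(np.array([[np.cos(h),np.sin(h),0],[np.sin(h),-np.cos(h),0],[0,0,-1]]))
    t=(A.inv()*B).as_rotvec()/2/np.pi; d=A.inv().apply(np.array([x,y,z])/1e3-s["eef_pos"])/.2
    print("row",np.round(t,4),np.round(d,4),"max",np.abs(d).max().round(2))
def st():
    s=ctrl.get_state(); m=R.from_quat(s["tcp_rot"]).as_matrix()
    print("t",round(s["time"],2),"p",np.round(s["eef_pos"]*1e3,1),"head",round(np.degrees(np.arctan2(m[1,0],m[0,0])),2),"tilt",np.round(np.degrees(m[:2,2]),2),"F",np.round(s["contact_force"],1),"op",round(s["opening"],3),"ff",round(s["finger_force"],1),"q",np.round(s["qpos"],2))
E
python3 -c "
from h import *
st();want(530,-350,250,84)"
```

```text
t 0.35 p [ 180.6 -650.3  245. ] head 15.52 tilt [-0.    0.03] F [-1.  -0.  -0.3] op 1.0 ff 0.0 q [-1.45  0.29  1.58  0.    1.28 -0.15]
row [-1.000e-04 -1.000e-04 -1.902e-01] [ 2.085  -0.9792 -0.0243] max 2.09
```

Call:
{"op": "send_rows", "data": {
  "moves": "0 0 -0.095 0.5 -0.245 0 0.4; 0 0 -0.19 1 -0.49 0 0.4; 0 0 -0.19 1 -0.49 0 0.4; 0 0 -0.19 1 -0.49 0 0.4; 0 0 -0.19 1 -0.49 0 0.4; 0 0 -0.19 1 -0.49 0 0.4; 0 0 -0.19 1 -0.49 0 0.4",
  "newtons": 60
}}

```text
time: 1.23
eef_pos: [0.3473, -0.5022, 0.2454]
tcp_rot: [0.742, 0.67, -0.0, 0.0]
contact_force: [0.3, -0.5, -1.1]
opening: 0.699
finger_force: 0.0
```

```bash
python3 -c "
from h import *
st();want(530,-350,250,84)"
```

```text
t 1.23 p [ 347.3 -502.2  245.4] head 84.12 tilt [ 0.   -0.01] F [ 0.3 -0.5 -1.1] op 0.699 ff 0.0 q [-1.13  0.15  1.74 -0.    1.25 -1.03]
row [0.     0.     0.0003] [ 0.8507  0.8306 -0.0231] max 0.85
```

Call:
{"op": "send_rows", "data": {
  "moves": "0 0 0 0.3 0.3 0 0.4; 0 0 0 0.6 0.6 0 0.4; 0 0 0 0.85 0.83 0 0.4; 0 0 0 0.85 0.83 0 0.4; 0 0 0 0.85 0.83 0 0.4; 0 0 0 0.85 0.83 0 0.4"
}}

```text
time: 1.98
eef_pos: [0.5299, -0.3511, 0.2452]
tcp_rot: [0.743, 0.669, -0.0, -0.0]
contact_force: [-0.2, -0.1, 0.6]
opening: 0.702
finger_force: 0.0
```

```bash
python3 -c "
from h import *
st();want(638,-53,200,59.5)
c=get('wrist');cv2.imwrite('pics/w_rack.png',c['image'][...,::-1]);np.save('w_rack_E.npy',c['extrinsics'])"
```

```text
t 1.98 p [ 529.9 -351.1  245.2] head 83.94 tilt [-0.03 -0.01] F [-0.2 -0.1  0.6] op 0.702 ff 0.0 q [-0.74  0.2   1.68 -0.    1.26 -0.64]
row [-0.0001  0.0001  0.0679] [1.5394 0.3802 0.2254] max 1.54
```

View pics/w_rack.png

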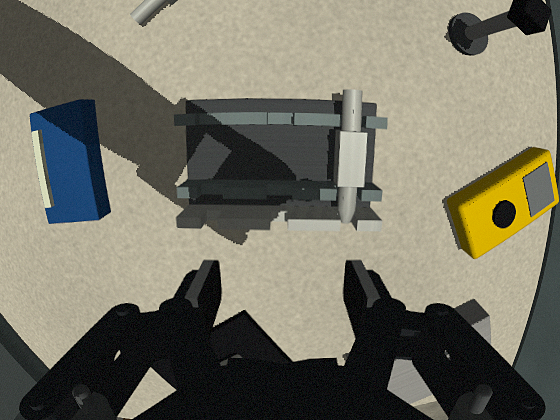

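```bash
python3 -c "
import cv2
i=cv2.imread('pics/w_rack.png')[85:245,165:395]
cv2.imwrite('pics/w_rack_z.png',cv2.convertScaleAbs(cv2.resize(i,None,fx=3.4,fy=3.4,interpolation=cv2.INTER_CUBIC),alpha=1.6))"
```

```text
(no output)
```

View pics/w_rack_z.png

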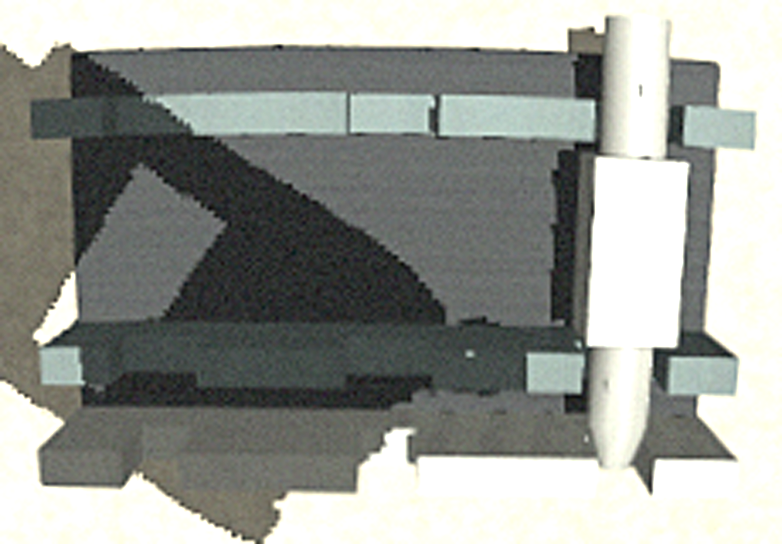

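The zoomed wrist view shows the comb tops with ends at (31,119), (755,130), (40,365) and (738,375) zoomed. The racked pin's square top has corners (594,156), (689,160), (683,347) and (584,347), and its taper is at the plate.

Run:
```python
from h import *
c=dict(name="wrist",fovy=65.70646984690485,cx=281.916,cy=212.0796,extrinsics=np.load('w_rack_E.npy'),image=np.zeros((420,560,3)))
g=lambda x,y,z: onz(c,(x+.5)/3.4-.5+165,(y+.5)/3.4-.5+85,z)[:2]*1000
A,B=g(31,119,.052),g(755,130,.052); C,D=g(40,365,.052),g(738,375,.052)
print("comb lens",np.linalg.norm(A-B),np.linalg.norm(C-D),"sep",np.linalg.norm((A+B)/2-(C+D)/2))
for p,q in((A,B),(C,D)): print("head",np.degrees(np.arctan2(*(q-p)[::-1])))
yv=(C+D)/2-(A+B)/2; print("y head",np.degrees(np.arctan2(*yv[::-1])),"centre",(A+B+C+D)/4)
K,L=g(38,470,.062),g(738,477,.062); print("plate",(K+L)/2,np.linalg.norm(K-L),np.degrees(np.arctan2(*(L-K)[::-1])))
S=[g(*p,.058) for p in((594,156),(689,160),(683,347),(584,347))]
m=sum(S)/4; ax=(S[2]+S[3]-S[0]-S[1])/2; print("pinC",m,"len",np.linalg.norm(ax),"wid",np.linalg.norm(S[1]-S[0]),"head",np.degrees(np.arctan2(*ax[::-1])))
print(m-(A+B+C+D)/4)
```

```text
comb lens 215.38853686780698 216.13043628709303 sep 75.58900123916176
head -7.008286146097365
head -6.939596802843461
y head -97.06883625540326 centre [ 531.62068575 -316.92659028]
plate [ 523.40781744 -384.64482996] 216.2140192780219 -6.6678436186793375
pinC [ 603.2949293  -326.21305897] len 56.00309127765542 wid 28.212908874548614 head -96.1796063104224
[71.67424355 -9.28646869]
```

Call:
{"op": "send_rows", "data": {
  "moves": "0 0 0.034 0.3 0.1 0.1 0.4; 0 0 0.068 0.6 0.2 0.2 0.4; 0 0 0.068 0.9 0.28 0.23 0.4; 0 0 0.068 1 0.38 0.23 0.4; 0 0 0.068 1 0.38 0.23 0.4; 0 0 0.068 1 0.38 0.23 0.4"
}}

```text
time: 2.78
eef_pos: [0.6263, -0.1618, 0.1994]
tcp_rot: [0.869, 0.495, -0.0, 0.0]
contact_force: [0.5, 0.3, 1.0]
opening: 0.694
finger_force: 0.0
```

```bash
python3 -c "
from h import *
st();want(638,-53,160,59.5)"
```

```text
t 2.77 p [ 626.3 -161.8  199.4] head 59.34 tilt [-0.02 -0.03] F [0.5 0.3 1. ] op 0.694 ff 0.0 q [-0.41  0.26  1.69 -0.    1.19  0.13]
row [-0.      0.0001 -0.0004] [ 0.4982 -0.227   0.1966] max 0.5
```

Call:
{"op": "send_rows", "data": {
  "moves": "0 0 0 0.25 -0.11 0 0.4; 0 0 0 0.5 -0.227 0 0.4; 0 0 0 0.5 -0.227 0 0.4; 0 0 0 0.5 -0.227 0 0.4"
}}

```text
time: 3.28
eef_pos: [0.6384, -0.0527, 0.1996]
tcp_rot: [0.869, 0.495, -0.0, 0.0]
contact_force: [0.8, -0.9, -1.1]
opening: 0.7
finger_force: 0.0
```

```bash
cat >> h.py <<'E'
def findpins(fn):
    c=get("wrist"); cv2.imwrite(fn,c["image"][...,::-1]); hsv=cv2.cvtColor(c["image"],cv2.COLOR_RGB2HSV)
    m=((hsv[...,1]<36)&(hsv[...,2]>130)).astype(np.uint8); m=cv2.morphologyEx(m,cv2.MORPH_OPEN,np.ones((3,3)))
    cs,_=cv2.findContours(m,0,2)
    for q in cs:
        if cv2.contourArea(q)<400: continue
        P=np.array([onz(c,u,v,.020)[:2] for u,v in q[:,0]]).astype(np.float32)*1000
        r=cv2.minAreaRect(P); (a,b),ang=r[1],r[2]
        if not 100<max(a,b)<180: continue
        h=np.radians(ang if a>b else ang+90); ax=np.array([np.cos(h),np.sin(h)]); n=np.array([-ax[1],ax[0]])
        t=(P-r[0])@ax; w=(P-r[0])@n
        print("pin",np.round(r[0],1),np.round(r[1],1),"head",round(np.degrees(h),1),"bbox",cv2.boundingRect(q))
        for lo in range(-70,70,10):
            k=(t>=lo)&(t<lo+10)
            if k.any(): print(lo+5,np.round([w[k].min(),w[k].max()],1),end="; ")
        print()
E
python3 -c "
from h import *
st();findpins('pics/w_n.png')"
```

```text
t 3.27 p [638.4 -52.7 199.6] head 59.35 tilt [ 0.01 -0.05] F [ 0.8 -0.9 -1.1] op 0.7 ff 0.0 q [-0.24  0.25  1.71 -0.    1.18  0.29]
```

```bash
python3 -c "
from h import *
i=cv2.imread('pics/w_n.png'); h=cv2.cvtColor(i,cv2.COLOR_BGR2HSV); print(h[100:300:20,281].tolist())"
```

```text
[[22, 42, 156], [25, 37, 150], [38, 16, 173], [34, 21, 173], [28, 20, 165], [45, 16, 62], [40, 14, 56], [36, 21, 60], [23, 49, 94], [24, 38, 160]]
```

View pics/w_n.png

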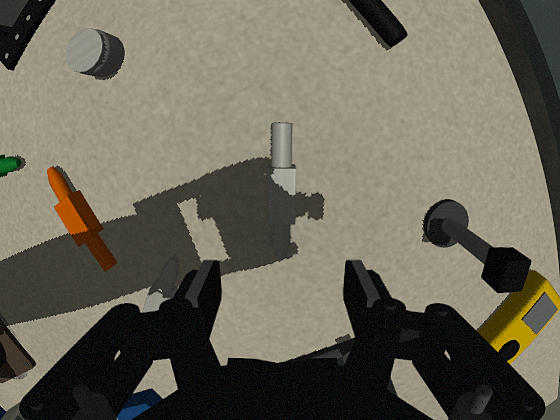

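The wrist view shows pin N vertical at column 282. Its square end is at (282,122), and the arm's shadow covers its lower part.

```bash
sed -i 's/hsv=cv2.cvtColor(c\["image"\],cv2.COLOR_RGB2HSV)$/hsv=cv2.cvtColor(cv2.medianBlur(c["image"],5),cv2.COLOR_RGB2HSV)/; s/(hsv\[...,1\]<36)&(hsv\[...,2\]>130)/(hsv[...,1]<32)\&(hsv[...,2]>45)/' h.py
python3 -c "
from h import *
findpins('pics/w_n2.png')"
```

```text
pin [637.1 -53.5] [139.5  29.9] head 58.5 bbox (265, 122, 31, 138)
-65 [-7.7  6.8]; -55 [-9.7  8.9]; -45 [7.9 8.9]; -35 [-9.2 14.9]; -25 [-14.9  14.9]; -15 [-14.8  14.9]; -5 [-14.6  14.9]; 5 [-13.4  14.9]; 15 [14.  14.9]; 25 [-12.8  14.9]; 35 [-10.8   9.3]; 45 [7.4 9.3]; 55 [ 9.4 10.4]; 65 [-9.2  9.5];
```

```bash
python3 -c "
from h import *
want(637.1,-53.5,18,58.5)"
```

```text
row [0.     0.0001 0.0022] [-0.0049 -0.0052  0.9073] max 0.91
```

Call:
{"op": "send_rows", "data": {
  "moves": "0 0 0.0022 -0.005 -0.005 0.3 0.4; 0 0 0.0022 -0.005 -0.005 0.6 0.4; 0 0 0.0022 -0.005 -0.005 0.8 0.4; 0 0 0.0022 -0.005 -0.005 0.907 0.4; 0 0 0.0022 -0.005 -0.005 0.907 0.4; 0 0 0.0022 -0.005 -0.005 0.907 0.4; 0 0 0.0022 -0.005 -0.005 0.907 -1; 0 0 0.0022 -0.005 -0.005 0.907 -1; 0 0 0.0022 -0.005 -0.005 0.907 -1; 0 0 0.0022 -0.005 -0.005 0.907 -1; 0 0 0.0022 -0.005 -0.005 0.907 -1; 0 0 0.0022 -0.005 -0.005 0.907 -1",
  "newtons": 60
}}

```text
time: 4.88
eef_pos: [0.6387, -0.0516, 0.02]
tcp_rot: [0.872, 0.49, 0.001, 0.001]
contact_force: [-0.6, -0.3, 5.4]
opening: 0.313
finger_force: 62.2
```

```bash
python3 -c "
from h import *
st()"
```

```text
t 4.88 p [638.7 -51.6  20. ] head 58.65 tilt [ 0.17 -0.04] F [-0.6 -0.3  5.4] op 0.313 ff 62.2 q [-0.24  0.47  1.78  0.    0.88  0.31]
```

Call:
{"op": "send_rows", "data": {
  "moves": "0 0 0 0 0 -0.2 -1; 0 0 0 0 0 -0.5 -1; 0 0 0 0 0 -0.8 -1; 0 0 0 0 0 -0.9 -1; 0 0 0 0 0 -0.9 -1; 0 0 0 0 0 -0.9 -1"
}}

```text
time: 5.62
eef_pos: [0.6354, -0.0509, 0.194]
tcp_rot: [0.872, 0.49, -0.002, -0.002]
contact_force: [-0.3, 0.5, -2.2]
opening: 0.315
finger_force: 61.4
```

```bash
python3 -c "
from h import *
st();want(590,387,200,16.4)"
```

```text
t 5.62 p [635.4 -50.9 194. ] head 58.65 tilt [-0.36  0.09] F [-0.3  0.5 -2.2] op 0.315 ff 61.4 q [-0.24  0.25  1.71  0.    1.18  0.31]
row [-0.0008  0.0006  0.1173] [ 1.7514 -1.3334 -0.0252] max 1.75
```

Call:
{"op": "send_rows", "data": {
  "moves": "0 0 0.025 0.2 -0.15 -0.03 -1; 0 0 0.05 0.45 -0.35 -0.03 -1; 0 0 0.08 0.7 -0.53 -0.03 -1; 0 0 0.117 0.98 -0.75 -0.03 -1; 0 0 0.117 0.98 -0.75 -0.03 -1"
}}

```text
time: 6.25
eef_pos: [0.6086, 0.1975, 0.1997]
tcp_rot: [0.99, 0.144, -0.003, -0.0]
contact_force: [-0.3, -0.6, -2.3]
opening: 0.314
finger_force: 61.3
```

```bash
python3 -c "
from h import *
st();want(590,387,200,16.4)"
```

```text
t 6.25 p [608.6 197.5 199.7] head 16.6 tilt [-0.39 -0.02] F [-0.3 -0.6 -2.3] op 0.314 ff 61.3 q [0.16 0.25 1.7  0.   1.19 1.44]
row [-0.0003  0.001   0.0006] [ 0.1818 -0.9348 -0.001 ] max 0.93
```

Call:
{"op": "send_rows", "data": {
  "moves": "0 0 0 0.05 -0.25 0 -1; 0 0 0 0.12 -0.55 0 -1; 0 0 0 0.18 -0.8 0 -1; 0 0 0 0.18 -0.935 0 -1; 0 0 0 0.18 -0.935 0 -1; 0 0 0 0.18 -0.935 0 -1"
}}

```text
time: 7.0
eef_pos: [0.5918, 0.3826, 0.201]
tcp_rot: [0.99, 0.144, -0.002, 0.001]
contact_force: [0.9, 0.8, -2.2]
opening: 0.316
finger_force: 61.2
```

```bash
python3 -c "
from h import *
st()
c=get('wrist');cv2.imwrite('pics/w_g.png',c['image'][...,::-1]);np.save('w_g_E.npy',c['extrinsics'])
m=cv2.convertScaleAbs(cv2.resize(c['image'][20:370,60:500,::-1],None,fx=1.7,fy=1.7,interpolation=cv2.INTER_CUBIC),alpha=1.3)
cv2.imwrite('pics/w_gz.png',m)"
```

```text
t 7.0 p [591.8 382.6 201. ] head 16.52 tilt [-0.22 -0.14] F [ 0.9  0.8 -2.2] op 0.316 ff 61.2 q [ 0.43  0.39  1.53 -0.    1.23  1.71]
```

View pics/w_gz.png

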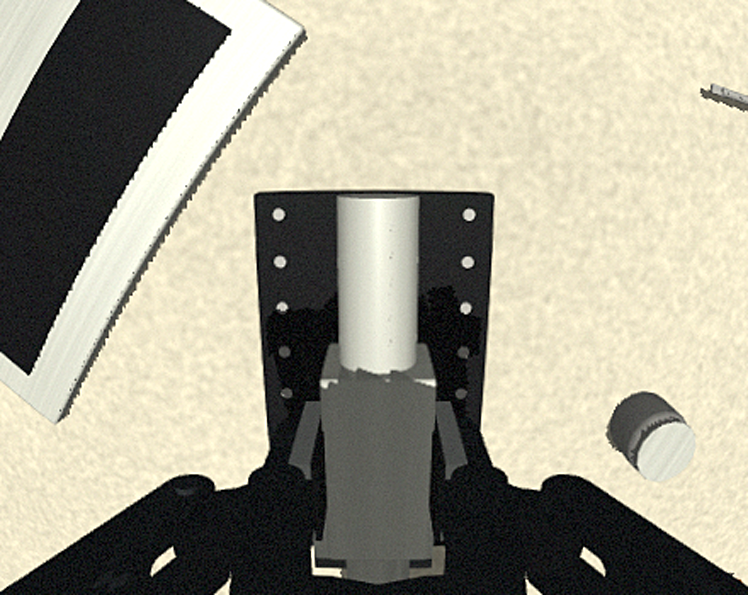

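The enlarged wrist view shows the pin held square in the pads. Its square end is at (378,196), and the foot's front corners are at (254,192) and (494,192) zoomed.

Run:
```python
from h import *
c=dict(name="wrist",fovy=65.70646984690485,cx=281.916,cy=212.0796,extrinsics=np.load('w_g_E.npy'),image=np.zeros((420,560,3)))
px=lambda x,y:((x+.5)/1.7-.5+60,(y+.5)/1.7-.5+20)
g=lambda x,y,z: onz(c,*px(x,y),z)[:2]*1000
A,B=g(254,192,.012),g(494,192,.012); print("corners",A,B,np.linalg.norm(A-B))
e=(A-B)/np.linalg.norm(A-B) if False else (B-A)/np.linalg.norm(B-A); print("edge head",np.degrees(np.arctan2(e[1],e[0]))," front heading +90:",np.degrees(np.arctan2(e[1],e[0]))+90)
d=np.array([-e[1],e[0]]); d=d if d[0]>0 else -d
M=(A+B)/2-165*d; print("front mid",(A+B)/2,"mouth",M)
for l,r in(((279,214),(469,214)),((279,262),(468,262)),((283,307),(466,307)),((286,394),(461,394))):
    print("dots mid",(g(*l,.012)+g(*r,.012))/2, np.linalg.norm(g(*l,.012)-g(*r,.012)))
for y,l,r in((205,338,418),(340,342,415)):
    for z in(.195,): print("journal",(g(l,y,z)+g(r,y,z))/2,np.linalg.norm(g(l,y,z)-g(r,y,z)))
print("tip top",g(378,196,.205), "sq edge", g(378,380,.209))
# scene/side housing: refine mouth via two views of housing-top front edge
for n,b in(("scene",(385,272,442,328)),("side",(140,305,200,375))):
    k=get(n); x0,y0,x1,y1=b; h=cv2.cvtColor(k["image"],cv2.COLOR_RGB2HSV)[y0:y1,x0:x1]
    m=((h[...,1]<40)&(h[...,2]>115)).astype(np.uint8); cs,_=cv2.findContours(m,0,2); q=max(cs,key=cv2.contourArea)[:,0]+[x0,y0]
    P=np.array([onz(k,u,v,.076)[:2] for u,v in q],np.float32)*1000; r=cv2.minAreaRect(P); print(n,r, cv2.boxPoints(r).round(0).tolist())
    cv2.imwrite(f"pics/g_{n}.png",k["image"][...,::-1])
```

```text
corners [627.92793612 467.2921151 ] [667.17791922 334.32153978] 138.6424721058672
edge head -73.55456119651204  front heading +90: 16.44543880348796
front mid [647.55292767 400.80682744] mouth [489.30311725 354.09497131]
dots mid [634.82501105 397.01468577] 109.80292294060304
dots mid [607.52404547 389.27291947] 111.09703219016583
dots mid [581.36677433 380.93326744] 109.77061039804694
dots mid [526.51719247 365.45615351] 110.79679960161118
journal [654.05659327 400.555448  ] 19.35322590977568
journal [621.11352449 390.65102296] 18.720809236815874
tip top [656.72818423 401.36409353] sq edge [616.06847683 389.31063038]
scene ((542.5972290039062, 350.21697998046875), (24.395282745361328, 7.286017894744873), 44.56746292114258) [[531.0, 344.0], [536.0, 339.0], [554.0, 356.0], [549.0, 361.0]]
side ((480.5799255371094, 366.5863037109375), (5.765509605407715, 30.704330444335938), 15.826409339904785) [[474.0, 381.0], [482.0, 351.0], [488.0, 353.0], [479.0, 382.0]]
```

```bash
python3 -c "
from h import *
want(572.8,379.4,50,16.4)"
```

```text
row [0.0001 0.0002 0.0001] [-0.0989 -0.015   0.7652] max 0.77
```

Call:
{"op": "send_rows", "data": {
  "moves": "0 0 0 0 -0.015 0.25 -1; 0 0 0 -0.05 -0.015 0.5 -1; 0 0 0 -0.1 -0.015 0.7 -1; 0 0 0 -0.1 -0.015 0.765 -1; 0 0 0 -0.1 -0.015 0.765 -1; 0 0 0 -0.1 -0.015 0.765 -1"
}}

```text
time: 7.9
eef_pos: [0.5749, 0.3815, 0.054]
tcp_rot: [0.99, 0.143, 0.003, -0.001]
contact_force: [-0.6, 0.2, -0.6]
opening: 0.316
finger_force: 61.2
```

```bash
python3 -c "
from h import *
st();want(489+.959*39.4,354.7+.282*39.4,50,16.4)
for n in('scene','side'):
  c=get(n);cv2.imwrite(f'pics/pre_{n}.png',c['image'][...,::-1])
  for p in ((489,354.7,44),(572.8,379.4,44)): print(n,proj(c,np.array(p)/1e3))
a=cv2.imread('pics/pre_scene.png')[250:400,340:490];b=cv2.imread('pics/pre_side.png')[260:410,110:260]
cv2.imwrite('pics/pre.png',cv2.resize(np.hstack([a,b]),(800,400),interpolation=cv2.INTER_CUBIC))"
```

```text
t 7.9 p [574.9 381.5  54. ] head 16.5 tilt [0.28 0.13] F [-0.6  0.2 -0.6] op 0.316 ff 61.2 q [ 0.44  0.51  1.65 -0.    0.97  1.72]
row [-0.0001 -0.0009  0.0003] [-0.253   0.0069  0.0185] max 0.25
scene [405.66652327 309.93029392]
scene [384.02736736 341.98454152]
side [160.04263652 338.91178219]
side [118.15065183 321.54079547]
```

View pics/pre.png

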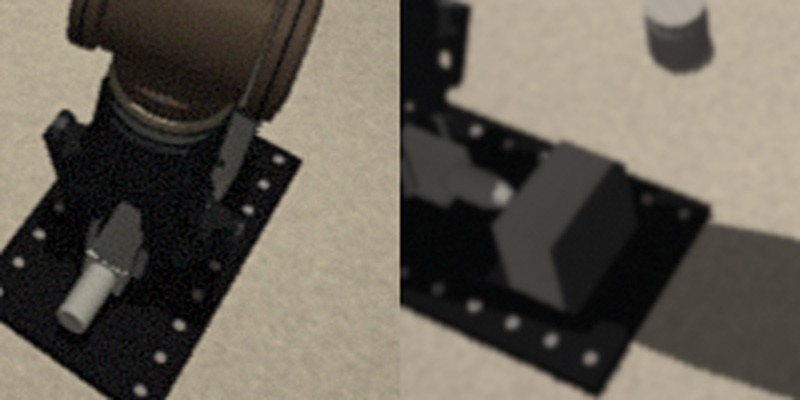

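The side crop shows the tapered tip just in front of the housing face, aligned with it. The pin is level.

Call:
{"op": "send_rows", "data": {
  "moves": "0 0 0 0 0.005 0.01 -1; 0 0 0 0 0.005 0.01 -1; 0 0 0 0 0.005 0.01 -1"
}}

```text
time: 8.38
eef_pos: [0.5728, 0.3798, 0.049]
tcp_rot: [0.99, 0.144, -0.0, -0.0]
contact_force: [-0.2, 0.1, -2.0]
opening: 0.317
finger_force: 61.2
```

```bash
python3 -c "
from h import *
st();want(489+.959*39.4,354.7+.282*39.4,49.5,16.4)"
```

```text
t 8.38 p [572.8 379.8  49. ] head 16.52 tilt [-0.  0.] F [-0.2  0.1 -2. ] op 0.317 ff 61.2 q [0.44 0.52 1.65 0.   0.97 1.72]
row [-0.      0.      0.0003] [-0.2403  0.0018 -0.0026] max 0.24
```

Call:
{"op": "send_rows", "data": {
  "moves": "0 0 0 -0.05 0 -0.0025 -1; 0 0 0 -0.1 0 -0.0025 -1; 0 0 0 -0.13 0 -0.0025 -1; 0 0 0 -0.16 0 -0.0025 -1; 0 0 0 -0.18 0 -0.0025 -1; 0 0 0 -0.2 0 -0.0025 -1; 0 0 0 -0.22 0 -0.0025 -1; 0 0 0 -0.22 0 -0.0025 -1"
}}

```text
time: 9.38
eef_pos: [0.5304, 0.3672, 0.0493]
tcp_rot: [0.99, 0.144, -0.0, 0.0]
contact_force: [-0.1, 0.1, -1.9]
opening: 0.318
finger_force: 61.2
```

```bash
python3 -c "
from h import *
st();want(489+.959*39.4,354.7+.282*39.4,49.5,16.4)"
```

```text
t 9.38 p [530.4 367.2  49.3] head 16.53 tilt [-0.02 -0.01] F [-0.1  0.1 -1.9] op 0.318 ff 61.2 q [0.45 0.44 1.77 0.   0.94 1.73]
row [0.     0.     0.0004] [-0.0191  0.0017 -0.0008] max 0.02
```

Call:
{"op": "send_rows", "data": {
  "moves": "0 0 0 -0.01 0 0 -1; 0 0 0 -0.02 0 0 -1; 0 0 0 -0.03 0 0 -1; 0 0 0 -0.04 0 0 -1; 0 0 0 -0.05 0 0 -1; 0 0 0 -0.05 0 0 -1"
}}

```text
time: 10.12
eef_pos: [0.5257, 0.3658, 0.0512]
tcp_rot: [0.99, 0.144, 0.007, -0.002]
contact_force: [10.2, 3.1, -6.3]
opening: 0.316
finger_force: 60.8
```

```bash
python3 -c "
from h import *
st()
s=ctrl.get_state();p=s['eef_pos'][:2]*1e3;d=np.array([.959,.282]);print(70-((p-[489,354.7])@d-2.4))"
```

```text
t 10.12 p [525.7 365.8  51.2] head 16.51 tilt [0.76 0.3 ] F [10.2  3.1 -6.3] op 0.316 ff 60.8 q [ 0.45  0.42  1.79 -0.    0.92  1.73]
34.03574565942877
```

Depth felt is about 34 mm, so it went in chamfered end first. That end points along tool -x. Withdrawing.

Call:
{"op": "send_rows", "data": {
  "moves": "0 0 0 0.1 0 0 -1; 0 0 0 0.2 0 0 -1; 0 0 0 0.32 0 0 -1; 0 0 0 0.34 0 -0.1 -1; 0 0 0 0.34 0 -0.4 -1; 0 0 0 0.34 0.2 -0.7 -1; 0 0 0 0.34 0.5 -0.75 -1; 0 0 -0.03 0.34 0.8 -0.75 -1; 0 0 -0.06 0.34 1 -0.75 -1; 0 0 -0.06 0.34 1 -0.75 -1"
}}

```text
time: 11.38
eef_pos: [0.6433, 0.1889, 0.2006]
tcp_rot: [0.946, 0.325, -0.0, 0.0]
contact_force: [-0.6, 1.2, -1.7]
opening: 0.312
finger_force: 61.3
```

```bash
python3 -c "
from h import *
st();want(534,-317,200,83)"
```

```text
t 11.38 p [643.3 188.9 200.6] head 37.9 tilt [ 0.   -0.03] F [-0.6  1.2 -1.7] op 0.312 ff 61.3 q [ 0.13  0.31  1.63 -0.    1.2   1.04]
row [ 0.000e+00  1.000e-04 -1.253e-01] [-1.9847  1.6604  0.0042] max 1.98
```

Call:
{"op": "send_rows", "data": {
  "moves": "0 0 -0.02 -0.2 0.16 0 -1; 0 0 -0.04 -0.4 0.33 0 -1; 0 0 -0.07 -0.65 0.54 0 -1; 0 0 -0.1 -0.85 0.71 0 -1; 0 0 -0.125 -1 0.83 0 -1; 0 0 -0.125 -1 0.83 0 -1; 0 0 -0.125 -1 0.83 0 -1"
}}

```text
time: 12.25
eef_pos: [0.588, -0.0608, 0.1999]
tcp_rot: [0.749, 0.663, 0.0, -0.0]
contact_force: [0.1, 0.2, -2.0]
opening: 0.319
finger_force: 61.3
```

```bash
python3 -c "
from h import *
st();want(534,-317,150,83)"
```

```text
t 12.25 p [588.  -60.8 199.9] head 83.06 tilt [0.01 0.05] F [ 0.1  0.2 -2. ] op 0.319 ff 61.3 q [-0.27  0.14  1.83  0.    1.17 -0.15]
row [ 0.     -0.0001  0.0002] [-1.3045 -0.1134  0.2484] max 1.3
```

Call:
{"op": "send_rows", "data": {
  "moves": "0 0 0 -0.25 -0.02 0 -1; 0 0 0 -0.5 -0.05 0 -1; 0 0 0 -0.75 -0.08 0.05 -1; 0 0 0 -0.95 -0.1 0.2 -1; 0 0 0 -1 -0.11 0.25 -1; 0 0 0 -1 -0.11 0.25 -1"
}}

```text
time: 13.0
eef_pos: [0.5424, -0.2565, 0.1484]
tcp_rot: [0.748, 0.663, 0.0, -0.001]
contact_force: [0.7, 0.0, -2.2]
opening: 0.313
finger_force: 61.2
```

```bash
python3 -c "
from h import *
st();want(531.9,-314.5,80,83)"
```

```text
t 13.0 p [ 542.4 -256.5  148.4] head 83.12 tilt [-0.1   0.12] F [ 0.7  0.  -2.2] op 0.313 ff 61.2 q [-0.61  0.22  1.84  0.    1.08 -0.49]
row [-0.0003 -0.0003  0.0003] [-0.2949 -0.0165  0.3416] max 0.34
```

Call:
{"op": "send_rows", "data": {
  "moves": "0 0 0.0003 -0.15 -0.01 0 -1; 0 0 0.0003 -0.295 -0.0165 0.1 -1; 0 0 0.0003 -0.295 -0.0165 0.2 -1; 0 0 0.0003 -0.295 -0.0165 0.3 -1; 0 0 0.0003 -0.295 -0.0165 0.3 -1; 0 0 0.0003 -0.295 -0.0165 0.3 -1; 0 0 0.0003 -0.295 -0.0165 0.3 -1"
}}

```text
time: 13.88
eef_pos: [0.5329, -0.3162, 0.0906]
tcp_rot: [0.749, 0.663, 0.0, 0.001]
contact_force: [-0.2, 0.5, -1.6]
opening: 0.317
finger_force: 61.2
```

```bash
python3 -c "
from h import *
st();want(531.9,-314.5,51,83)
c=get('wrist');cv2.imwrite('pics/w_p1.png',c['image'][...,::-1])"
```

```text
t 13.88 p [ 532.9 -316.2   90.6] head 83.05 tilt [ 0.09 -0.07] F [-0.2  0.5 -1.6] op 0.317 ff 61.2 q [-0.7   0.33  1.82  0.    0.98 -0.58]
row [0.0003 0.0002 0.0001] [ 0.008  -0.0065  0.1982] max 0.2
```

Descend slowly.

Call:
{"op": "send_rows", "data": {
  "moves": "0 0 0 0.008 -0.0065 0.04 -1; 0 0 0 0.008 -0.0065 0.08 -1; 0 0 0 0.008 -0.0065 0.12 -1; 0 0 0 0.008 -0.0065 0.15 -1; 0 0 0 0.008 -0.0065 0.175 -1; 0 0 0 0.008 -0.0065 0.19 -1; 0 0 0 0.008 -0.0065 0.19 -1; 0 0 0 0.008 -0.0065 0.19 -1"
}}

```text
time: 14.92
eef_pos: [0.5312, -0.3145, 0.0517]
tcp_rot: [0.749, 0.663, 0.0, 0.0]
contact_force: [-0.2, -0.5, -1.5]
opening: 0.312
finger_force: 61.2
```

```bash
python3 -c "
from h import *
st();want(531.9,-314.5,50,83)"
```

```text
t 14.93 p [ 531.2 -314.5   51.7] head 83.02 tilt [ 0.03 -0.02] F [-0.2 -0.5 -1.5] op 0.312 ff 61.2 q [-0.7   0.39  1.84 -0.    0.92 -0.58]
row [0.0001 0.0001 0.    ] [0.0005 0.0033 0.0087] max 0.01
```

Call:
{"op": "send_rows", "data": {
  "moves": "0 0 0 0 0.003 0.008 -1; 0 0 0 0 0.003 0.012 -1; 0 0 0 0 0.003 0.012 -1; 0 0 0 0 0.003 0.012 -1"
}}

```text
time: 15.42
eef_pos: [0.532, -0.3147, 0.0499]
tcp_rot: [0.749, 0.663, 0.0, 0.0]
contact_force: [-0.6, 1.8, 3.3]
opening: 0.312
finger_force: 61.9
```

```bash
python3 -c "
from h import *
st()"
```

```text
t 15.43 p [ 532.  -314.7   49.9] head 83.02 tilt [ 0.04 -0.03] F [-0.6  1.8  3.3] op 0.312 ff 61.9 q [-0.7   0.39  1.84  0.    0.92 -0.58]
```

Call:
{"op": "send_rows", "data": {
  "moves": "0 0 0 0 0 0 0.2; 0 0 0 0 0 0 0.2; 0 0 0 0 0 0 0.2; 0 0 0 0 0 0 0.2; 0 0 0 0 0 -0.1 0.2; 0 0 0 0 0 -0.3 0.2; 0 0 0 0 0 -0.6 0.2; 0 0 0 0 0 -0.75 0.2; 0 0 0 0 0 -0.75 0.2"
}}

```text
time: 16.55
eef_pos: [0.5335, -0.3159, 0.2047]
tcp_rot: [0.749, 0.663, 0.001, 0.005]
contact_force: [0.6, 0.1, -0.3]
opening: 0.602
finger_force: 0.0
```

```bash
python3 -c "
from h import *
st();want(438.5,-96,200,-145)
c=get('wrist');cv2.imwrite('pics/w_p1b.png',c['image'][...,::-1])
m=c['image'][60:280,150:410,::-1];cv2.imwrite('pics/w_p1z.png',cv2.convertScaleAbs(cv2.resize(m,None,fx=2.7,fy=2.7,interpolation=cv2.INTER_CUBIC),alpha=1.5))"
```

```text
t 16.55 p [ 533.5 -315.9  204.7] head 83.02 tilt [ 0.42 -0.35] F [ 0.6  0.1 -0.3] op 0.602 ff 0.0 q [-0.7   0.2   1.76 -0.    1.18 -0.58]
row [-3.000e-04  1.900e-03 -3.666e-01] [ 1.0336 -0.6049  0.0131] max 1.03
```

View pics/w_p1z.png

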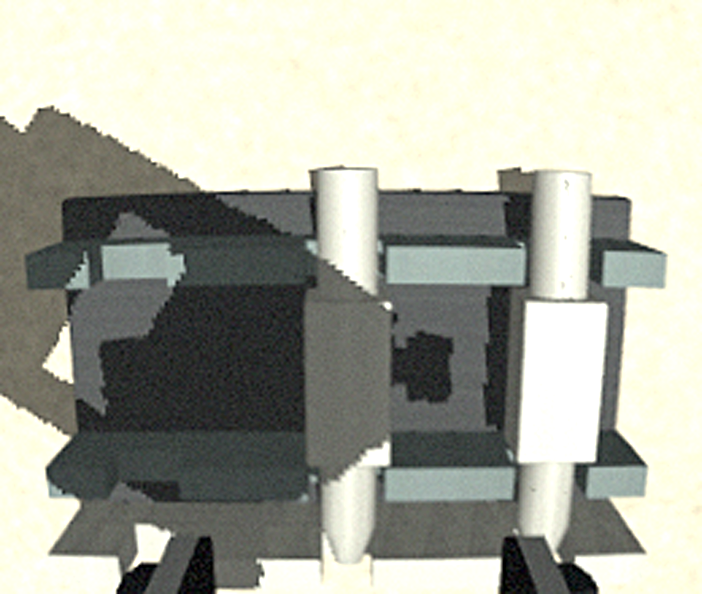

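The first pin lies level beside pin_c with its taper down in the plate slot at (348,560) zoomed. Next is pin M.

Call:
{"op": "send_rows", "data": {
  "moves": "0 0 -0.028 0.1 -0.06 0 0.2; 0 0 -0.056 0.2 -0.12 0 0.2; 0 0 -0.084 0.35 -0.2 0 0.2; 0 0 -0.112 0.5 -0.3 0 0.2; 0 0 -0.14 0.65 -0.38 0 0.2; 0 0 -0.168 0.8 -0.46 0 0.2; 0 0 -0.196 0.9 -0.53 0 0.2; 0 0 -0.224 1 -0.6 0 0.2; 0 0 -0.252 1 -0.6 0 0.2; 0 0 -0.28 1 -0.6 0 0.2; 0 0 -0.308 1 -0.6 0 0.2; 0 0 -0.336 1 -0.6 0 0.2"
}}

```text
time: 18.1
eef_pos: [0.4356, -0.1007, 0.1969]
tcp_rot: [-0.211, 0.978, 0.001, -0.002]
contact_force: [-0.5, 0.4, -0.7]
opening: 0.598
finger_force: 0.0
```

```bash
python3 -c "
from h import *
st();want(438.5,-96,200,-145)"
```

```text
t 18.1 p [ 435.6 -100.7  196.9] head -155.69 tilt [-0.21  0.11] F [-0.5  0.4 -0.7] op 0.598 ff 0.0 q [-0.45 -0.19  2.16  0.    1.17 -2.45]
row [ 0.0006 -0.0004 -0.0297] [-0.0228  0.0156 -0.0155] max 0.02
```

Call:
{"op": "send_rows", "data": {
  "moves": "0 0 -0.015 -0.023 0.016 -0.016 0.2; 0 0 -0.03 -0.023 0.016 -0.016 0.2; 0 0 -0.03 -0.023 0.016 -0.016 0.2; 0 0 -0.03 -0.023 0.016 -0.016 0.2"
}}

```text
time: 18.6
eef_pos: [0.4391, -0.0963, 0.2011]
tcp_rot: [-0.298, 0.955, 0.001, -0.001]
contact_force: [0.2, 0.4, -0.1]
opening: 0.6
finger_force: 0.0
```

```bash
python3 -c "
from h import *
st();findpins('pics/w_m.png')"
```

```text
t 18.6 p [439.1 -96.3 201.1] head -145.31 tilt [-0.11  0.06] F [ 0.2  0.4 -0.1] op 0.6 ff 0.0 q [-0.44 -0.19  2.15  0.    1.18 -2.62]
pin [438.6 -95.2] [139.  30.] head 34.2 bbox (268, 121, 32, 137)
-65 [-9.5  9.4]; -55 [-9.4  9.5]; -45 [-10.3   9.7]; -35 [-9.3 11.8]; -25 [-15.   14.9]; -15 [-15.  15.]; -5 [-14.   14.3]; 5 [-14.   14.6]; 15 [12.7 13.8]; 25 [-14.1  12.9]; 35 [-10.1   8.1]; 45 [-11.1   8.3]; 55 [-11.1   7.5]; 65 [-8.   5.5];
```

```bash
python3 -c "
from h import *
want(438.6,-95.2,20,-145.8)"
```

```text
row [ 0.0002 -0.0001  0.0014] [-0.0012  0.0055  0.9072] max 0.91
```

Call:
{"op": "send_rows", "data": {
  "moves": "0 0 0.0014 -0.001 0.0055 0.25 0.2; 0 0 0.0014 -0.001 0.0055 0.5 0.2; 0 0 0.0014 -0.001 0.0055 0.75 0.2; 0 0 0.0014 -0.001 0.0055 0.85 0.2; 0 0 0.0014 -0.001 0.0055 0.905 0.2; 0 0 0.0014 -0.001 0.0055 0.905 0.2; 0 0 0.0014 -0.001 0.0055 0.905 0.2; 0 0 0.0014 -0.001 0.0055 0.905 0.2"
}}

```text
time: 19.65
eef_pos: [0.4402, -0.0959, 0.0224]
tcp_rot: [-0.295, 0.956, -0.001, 0.001]
contact_force: [0.2, 0.6, -0.1]
opening: 0.601
finger_force: 0.0
```

```bash
python3 -c "
from h import *
st();want(438.6,-95.2,20,-145.8)"
```

```text
t 19.65 p [440.2 -95.9  22.4] head -145.73 tilt [ 0.14 -0.06] F [ 0.2  0.6 -0.1] op 0.601 ff 0.0 q [-0.44  0.12  2.25  0.    0.77 -2.61]
row [-0.0004  0.0002  0.0002] [0.0047 0.0075 0.012 ] max 0.01
```

Call:
{"op": "send_rows", "data": {
  "moves": "0 0 0 0.005 0.007 0.01 0.2; 0 0 0 0.005 0.007 0.01 0.2; 0 0 0 0.005 0.007 0.01 -1; 0 0 0 0.005 0.007 0.01 -1; 0 0 0 0.005 0.007 0.01 -1; 0 0 0 0.005 0.007 0.01 -1; 0 0 0 0.005 0.007 0.01 -1"
}}

```text
time: 20.52
eef_pos: [0.438, -0.0951, 0.0196]
tcp_rot: [-0.295, 0.956, -0.0, 0.0]
contact_force: [-0.1, 0.1, 4.3]
opening: 0.312
finger_force: 60.0
```

```bash
python3 -c "
from h import *
st()"
```

```text
t 20.52 p [438.  -95.1  19.6] head -145.73 tilt [ 0.03 -0.02] F [-0.1  0.1  4.3] op 0.312 ff 60.0 q [-0.44  0.12  2.25 -0.    0.77 -2.61]
```

Call:
{"op": "send_rows", "data": {
  "moves": "0 0 0 0 0 -0.2 -1; 0 0 0 0 0 -0.5 -1; 0 0 0 0 0 -0.8 -1; 0 0 0 0 0 -0.9 -1; 0 0 0.02 0 0 -0.9 -1; 0 0 0.05 0 0 -0.9 -1; 0 0 0.05 0 0 -0.9 -1"
}}

```text
time: 21.4
eef_pos: [0.4368, -0.0945, 0.1978]
tcp_rot: [-0.143, 0.99, 0.001, -0.001]
contact_force: [0.8, -0.1, -2.1]
opening: 0.313
finger_force: 59.8
```

```bash
python3 -c "
from h import *
st();want(577.5,380.5,200,-163.6)"
```

```text
t 21.4 p [436.8 -94.5 197.8] head -163.61 tilt [-0.12  0.06] F [ 0.8 -0.1 -2.1] op 0.313 ff 59.8 q [-0.44 -0.19  2.16  0.    1.17 -2.3 ]
row [ 0.0003 -0.0003 -0.    ] [-1.3451  2.0799 -0.0097] max 2.08
```

Call:
{"op": "send_rows", "data": {
  "moves": "0 0 0 -0.12 0.18 0 -1; 0 0 0 -0.28 0.42 0 -1; 0 0 0 -0.43 0.66 0 -1; 0 0 0 -0.58 0.9 0 -1; 0 0 0 -0.65 1 0 -1; 0 0 0 -0.65 1 0 -1"
}}

```text
time: 22.15
eef_pos: [0.506, 0.1349, 0.1981]
tcp_rot: [-0.144, 0.99, 0.0, -0.001]
contact_force: [-1.0, -0.3, -2.7]
opening: 0.315
finger_force: 60.0
```

Call:
{"op": "send_rows", "data": {
  "moves": "0 0 0 -0.12 0.18 0 -1; 0 0 0 -0.28 0.42 0 -1; 0 0 0 -0.43 0.66 0 -1; 0 0 0 -0.58 0.9 0 -1; 0 0 0 -0.65 1 0 -1; 0 0 0 -0.65 1 0 -1; 0 0 0 -0.65 1 0 -1"
}}

```text
time: 23.02
eef_pos: [0.575, 0.3602, 0.1984]
tcp_rot: [-0.141, 0.99, -0.001, -0.001]
contact_force: [-0.1, -0.5, -3.1]
opening: 0.311
finger_force: 60.1
```

```bash
python3 -c "
from h import *
st();want(577.5,380.5,49.5,-163.5)"
```

```text
t 23.02 p [575.  360.2 198.4] head -163.75 tilt [-0.09 -0.08] F [-0.1 -0.5 -3.1] op 0.311 ff 60.1 q [ 0.41  0.33  1.61 -0.    1.2  -1.44]
row [-0.0001 -0.0003 -0.0007] [-0.0421  0.0947  0.7441] max 0.74
```

Call:
{"op": "send_rows", "data": {
  "moves": "0 0 -0.0007 -0.042 0.097 0.2 -1; 0 0 -0.0007 -0.042 0.097 0.45 -1; 0 0 -0.0007 -0.042 0.097 0.65 -1; 0 0 -0.0007 -0.042 0.097 0.744 -1; 0 0 -0.0007 -0.042 0.097 0.744 -1; 0 0 -0.0007 -0.042 0.097 0.744 -1; 0 0 -0.0007 -0.042 0.097 0.744 -1; 0 0 -0.0007 -0.042 0.097 0.744 -1"
}}

```text
time: 24.02
eef_pos: [0.5786, 0.3833, 0.0521]
tcp_rot: [-0.144, 0.99, 0.0, 0.001]
contact_force: [0.1, -0.7, -1.2]
opening: 0.317
finger_force: 60.1
```

```bash
python3 -c "
from h import *
st();want(489+.9593*74-.1,354.7+.2823*74+.2,49.2,-163.6)"
```

```text
t 24.02 p [578.6 383.3  52.1] head -163.47 tilt [0.14 0.06] F [ 0.1 -0.7 -1.2] op 0.317 ff 60.1 q [ 0.44  0.53  1.64 -0.    0.98 -1.42]
row [0.0001 0.0004 0.0004] [ 0.1006 -0.0095  0.0143] max 0.1
```

Call:
{"op": "send_rows", "data": {
  "moves": "0 0 0.0002 0.03 -0.004 0.005 -1; 0 0 0.0002 0.06 -0.005 0.005 -1; 0 0 0.0002 0.08 -0.005 0.005 -1; 0 0 0.0002 0.08 -0.005 0.005 -1; 0 0 0.0002 0.08 -0.005 0.005 -1"
}}

```text
time: 24.65
eef_pos: [0.5628, 0.3774, 0.0495]
tcp_rot: [-0.143, 0.99, 0.0, 0.0]
contact_force: [-0.1, 0.3, -1.9]
opening: 0.317
finger_force: 60.1
```

```bash
python3 -c "
from h import *
st();want(489+.9593*74-.1,354.7+.2823*74+.2,49.2,-163.6)"
```

```text
t 24.65 p [562.8 377.4  49.5] head -163.55 tilt [0.01 0.01] F [-0.1  0.3 -1.9] op 0.317 ff 60.1 q [ 0.44  0.5   1.68  0.    0.96 -1.42]
row [0.     0.     0.0001] [ 0.0165 -0.0037  0.0015] max 0.02
```

Call:
{"op": "send_rows", "data": {
  "moves": "0 0 0 0.02 -0.004 0.0015 -1; 0 0 0 0.035 -0.004 0.0015 -1; 0 0 0 0.05 -0.004 0.0015 -1; 0 0 0 0.065 -0.004 0.0015 -1; 0 0 0 0.08 -0.004 0.0015 -1; 0 0 0 0.1 -0.004 0.0015 -1; 0 0 0 0.1 -0.004 0.0015 -1"
}}

```text
time: 25.52
eef_pos: [0.5434, 0.3709, 0.0491]
tcp_rot: [-0.143, 0.99, -0.0, -0.0]
contact_force: [-0.1, -0.2, -1.9]
opening: 0.315
finger_force: 60.1
```

```bash
cat > dep.py <<'E'
from h import *
st();s=ctrl.get_state();p=s['eef_pos'][:2]*1e3;d=np.array([.9593,.2823]);print("depth",70-((p-[489,354.7])@d+.4),"lat",p@[-.2823,.9593])
E
python3 dep.py
```

```text
t 25.52 p [543.4 370.9  49.1] head -163.54 tilt [-0.02 -0.01] F [-0.1 -0.2 -1.9] op 0.315 ff 60.1 q [ 0.44  0.46  1.73  0.    0.95 -1.41]
depth 12.836632558198481 lat 202.37832740625865
```

It went in freely at 12.8 mm. Pushing on to the stop.

Call:
{"op": "send_rows", "data": {
  "moves": "0 0 0 0.015 0 0 -1; 0 0 0 0.03 0 0 -1; 0 0 0 0.045 0 0 -1; 0 0 0 0.055 0 0 -1; 0 0 0 0.065 0 0 -1; 0 0 0 0.065 0 0 -1; 0 0 0 0.065 0 0 -1"
}}

```text
time: 26.4
eef_pos: [0.5333, 0.3679, 0.0499]
tcp_rot: [-0.143, 0.99, 0.001, 0.003]
contact_force: [5.1, 1.4, -4.9]
opening: 0.319
finger_force: 59.9
```

```bash
python3 dep.py
```

```text
t 26.4 p [533.3 367.9  49.9] head -163.56 tilt [0.32 0.13] F [ 5.1  1.4 -4.9] op 0.319 ff 59.9 q [ 0.45  0.44  1.76 -0.    0.93 -1.41]
depth 23.344529113651006 lat 202.32844206211698
```

It stopped at about 23 mm with force, so the square end went in and the chamfered end is at tool -x, as the picture showed. Withdrawing, then to the rack's near place.

Call:
{"op": "send_rows", "data": {
  "moves": "0 0 0 -0.1 0 0 -1; 0 0 0 -0.2 0 0 -1; 0 0 0 -0.32 0 0 -1; 0 0 0 -0.34 0 -0.1 -1; 0 0 0 -0.34 0 -0.4 -1; 0 0 0.02 -0.34 -0.2 -0.7 -1; 0 0 0.05 -0.34 -0.5 -0.75 -1; 0 0 0.08 -0.34 -0.8 -0.75 -1; 0 0 0.11 -0.34 -1 -0.75 -1; 0 0 0.135 -0.34 -1 -0.75 -1; 0 0 0.135 -0.34 -1 -0.75 -1"
}}

```text
time: 27.78
eef_pos: [0.6527, 0.1942, 0.2002]
tcp_rot: [0.276, 0.961, 0.0, -0.0]
contact_force: [0.1, -0.4, -2.5]
opening: 0.315
finger_force: 60.1
```

```bash
python3 -c "
from h import *
st();want(460.2,-250,200,83)"
```

```text
t 27.77 p [652.7 194.2 200.2] head 147.9 tilt [0.   0.02] F [ 0.1 -0.4 -2.5] op 0.315 ff 60.1 q [ 0.14  0.34  1.6   0.    1.21 -0.87]
row [ 0.     -0.      0.1803] [-3.6480e-01 -2.3928e+00  4.0000e-04] max 2.39
```

Call:
{"op": "send_rows", "data": {
  "moves": "0 0 0.03 -0.03 -0.2 0 -1; 0 0 0.06 -0.06 -0.45 0 -1; 0 0 0.09 -0.1 -0.7 0 -1; 0 0 0.12 -0.13 -0.9 0 -1; 0 0 0.15 -0.15 -1 0 -1; 0 0 0.18 -0.15 -1 0 -1; 0 0 0.18 -0.15 -1 0 -1; 0 0 0.18 -0.15 -1 0 -1"
}}

```text
time: 28.78
eef_pos: [0.5721, 0.0102, 0.1995]
tcp_rot: [0.747, 0.665, 0.0, 0.0]
contact_force: [-0.2, -0.2, -1.5]
opening: 0.315
finger_force: 60.2
```

```bash
python3 -c "
from h import *
st();want(460.2,-250,160,83)"
```

```text
t 28.77 p [572.1  10.2 199.5] head 83.34 tilt [0.02 0.  ] F [-0.2 -0.2 -1.5] op 0.315 ff 60.2 q [-0.16  0.1   1.88  0.    1.16 -0.04]
row [ 0.     -0.      0.0009] [-1.357  -0.4046  0.1972] max 1.36
```

Call:
{"op": "send_rows", "data": {
  "moves": "0 0 0.0009 -0.2 -0.06 0 -1; 0 0 0.0009 -0.45 -0.14 0 -1; 0 0 0.0009 -0.7 -0.22 0 -1; 0 0 0.0009 -0.9 -0.3 0 -1; 0 0 0.0009 -1 -0.4 0 -1; 0 0 0.0009 -1 -0.4 0 -1; 0 0 0.0009 -1 -0.4 0 -1"
}}

```text
time: 29.65
eef_pos: [0.4691, -0.1789, 0.1994]
tcp_rot: [0.75, 0.662, 0.0, 0.0]
contact_force: [-0.5, 0.3, -2.0]
opening: 0.312
finger_force: 60.3
```

```bash
python3 -c "
from h import *
st();want(460.2,-307.8,90,83)"
```

```text
t 29.65 p [ 469.1 -178.9  199.4] head 82.83 tilt [0.04 0.01] F [-0.5  0.3 -2. ] op 0.312 ff 60.3 q [-0.57 -0.06  2.04  0.    1.16 -0.44]
row [ 0.0001 -0.     -0.0005] [-0.6451  0.0361  0.5466] max 0.65
```

Call:
{"op": "send_rows", "data": {
  "moves": "0 0 -0.0005 -0.2 0.01 0 -1; 0 0 -0.0005 -0.45 0.02 0.05 -1; 0 0 -0.0005 -0.645 0.036 0.15 -1; 0 0 -0.0005 -0.645 0.036 0.35 -1; 0 0 -0.0005 -0.645 0.036 0.5 -1; 0 0 -0.0005 -0.645 0.036 0.53 -1; 0 0 -0.0005 -0.645 0.036 0.53 -1; 0 0 -0.0005 -0.645 0.036 0.53 -1; 0 0 -0.0005 -0.645 0.036 0.53 -1"
}}

```text
time: 30.78
eef_pos: [0.4603, -0.3089, 0.0948]
tcp_rot: [0.749, 0.662, 0.0, 0.002]
contact_force: [0.8, -0.3, -1.4]
opening: 0.311
finger_force: 60.2
```

```bash
python3 -c "
from h import *
st();want(460.2,-307.8,51,83)"
```

```text
t 30.77 p [ 460.3 -308.9   94.8] head 82.93 tilt [ 0.13 -0.12] F [ 0.8 -0.3 -1.4] op 0.311 ff 60.2 q [-0.77  0.2   1.98  0.    0.96 -0.65]
row [ 0.0004  0.0003 -0.0002] [ 0.0057 -0.0016  0.2188] max 0.22
```

Call:
{"op": "send_rows", "data": {
  "moves": "0 0 0 0.005 -0.0015 0.05 -1; 0 0 0 0.005 -0.0015 0.1 -1; 0 0 0 0.005 -0.0015 0.14 -1; 0 0 0 0.005 -0.0015 0.17 -1; 0 0 0 0.005 -0.0015 0.19 -1; 0 0 0 0.005 -0.0015 0.2 -1; 0 0 0 0.005 -0.0015 0.2 -1; 0 0 0 0.005 -0.0015 0.2 -1"
}}

```text
time: 31.78
eef_pos: [0.4594, -0.3075, 0.0534]
tcp_rot: [0.749, 0.662, 0.0, 0.0]
contact_force: [0.5, -0.0, -1.7]
opening: 0.318
finger_force: 60.2
```

```bash
python3 -c "
from h import *
st();want(460.2,-307.8,49.5,83)"
```

```text
t 31.77 p [ 459.4 -307.5   53.4] head 82.91 tilt [ 0.02 -0.02] F [ 0.5 -0.  -1.7] op 0.318 ff 60.2 q [-0.77  0.26  2.    0.    0.88 -0.65]
row [ 0.0001  0.0001 -0.0003] [-0.0012  0.0043  0.0197] max 0.02
```

Call:
{"op": "send_rows", "data": {
  "moves": "0 0 0 -0.001 0.004 0.008 -1; 0 0 0 -0.001 0.004 0.016 -1; 0 0 0 -0.001 0.004 0.02 -1; 0 0 0 -0.001 0.004 0.022 -1; 0 0 0 -0.001 0.004 0.022 -1"
}}

```text
time: 32.4
eef_pos: [0.4601, -0.3077, 0.0495]
tcp_rot: [0.749, 0.662, -0.0, -0.0]
contact_force: [-2.7, 1.5, 5.7]
opening: 0.32
finger_force: 61.1
```

```bash
python3 -c "
from h import *
st()"
```

```text
t 32.4 p [ 460.1 -307.7   49.5] head 82.91 tilt [-0.01  0.  ] F [-2.7  1.5  5.7] op 0.32 ff 61.1 q [-0.77  0.27  2.   -0.    0.88 -0.65]
```

Seated on contact at TCP z = 49.5. Release and lift.

Call:
{"op": "send_rows", "data": {
  "moves": "0 0 0 0 0 0 0.2; 0 0 0 0 0 0 0.2; 0 0 0 0 0 0 0.2; 0 0 0 0 0 0 0.2; 0 0 0 0 0 -0.1 0.2; 0 0 0 0 0 -0.3 0.2; 0 0 0 0 0 -0.6 0.2; 0 0 0 0 0 -0.85 0.2; 0 0 0 0 0 -0.9 0.2; 0 0 0 0 0 -0.9 0.2; 0 0 0 0 0 -0.9 0.2"
}}

```text
time: 33.78
eef_pos: [0.459, -0.3067, 0.2261]
tcp_rot: [0.75, 0.662, -0.0, -0.002]
contact_force: [0.1, -0.4, -0.3]
opening: 0.599
finger_force: 0.0
```

```bash
python3 -c "
from h import *
st()
c=get('wrist');cv2.imwrite('pics/w_end.png',c['image'][...,::-1])
m=c['image'][60:280,180:460,::-1];a=cv2.convertScaleAbs(cv2.resize(m,(400,314)),alpha=1.6)
s=get('side')['image'][125:215,300:415,::-1];b=cv2.convertScaleAbs(cv2.resize(s,(400,314),interpolation=cv2.INTER_CUBIC),alpha=1.6)
cv2.imwrite('pics/end.png',np.hstack([a,b]))"
```

```text
t 33.77 p [ 459.  -306.7  226.1] head 82.9 tilt [-0.18  0.18] F [ 0.1 -0.4 -0.3] op 0.599 ff 0.0 q [-0.77  0.04  1.9   0.    1.21 -0.65]
```

View pics/end.png

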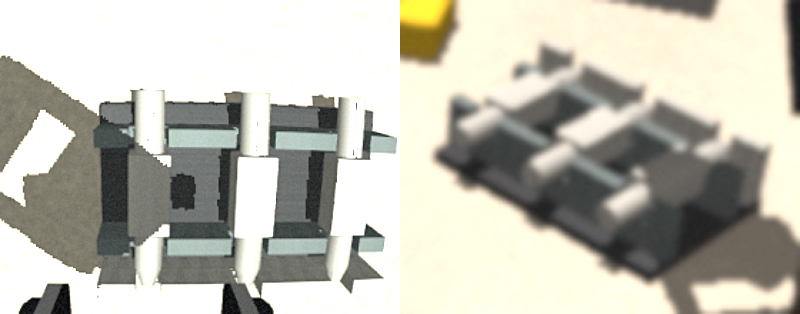

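All three pins lie parallel and level, tapers in the plate slots (zoomed (147,285), (247,285), (338,280)), and the gripper is clear of them. Handing in.

```bash
python3 -c "
from plant import ctrl
print(ctrl.sign_off())"
```

```text
the job is handed in; nothing more can be done
None
```

I gauged both loose pins and racked them with their chamfered ends in the end plate, then handed the job in at about 34 s of the 69 s allowed; the last pictures show all three pins level, but sign-off gave no verdict.

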